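# Park a centrifuge rotor just past its index lobe and lock it

### The arm

A 6-joint arm with a two-finger parallel gripper is mounted at the origin on the work surface. World frame = base frame: x ahead of the robot, y to its left, z up, the work surface at z = 0. Lengths are in m, angles in rad, forces in N, time in s.
With the tool pointing down it reaches from about 0.25 to 0.725 m from the base axis. Payload 9.7 kg.
Tool frame: the origin (TCP) lies at the very end of the fingers, on their centre line; the grasp point (between the pads) lies 19 mm behind it; z points along the fingers, y is the direction in which the jaws open and shut (so a half turn about z gives the same grasp; the last joint's range is limited). The gripper opens to 85 mm and grips with 20 to 120 N. Pads are 22 mm wide; open, the fingers measure 114 mm over their backs; the gripper's body (76 mm by 85 mm) begins 54 mm behind the grasp point. The pads swing forward as they close: fully open they stand 13 mm farther back than shut.
Start: joints at [-1.324, 0.087, 0.176, 1.66, 0, 1.571], TCP at [0.134, -0.533, 0.231] pointing down, gripper open.
Joint ranges: [-3.13, 3.13], [-0.85, 1.81], [-1.15, 1.24], [-2.2, 2.28], [-1.44, 1.52], [-3.14, 3.14]. Speed limits (rad/s): [2.22, 2.22, 2.57, 3.14, 3.14, 3.14].

### API

Orientations are given as a 3x3 rotation matrix whose columns are the frame's x, y, z axes.
In Python, from station import monitor, cams, ticket gives the robot as it stands.
- The arm moves only by the tool servo_tool, never from a script. Its argument "rows" is a list of rows, each an object with "angular": the turn, a rotation vector about the tool's x, y, z as a fraction of full scale, a list of three; "translation": the shift along the tool's x, y, z as a fraction of full scale, a list of three; "grip": the closure, from -1 (fully open) to 1 (shut). In form: [{"angular": [wx, wy, wz], "translation": [dx, dy, dz], "grip": grip}, ...]. A call has 1 to 10 rows; each row shifts and turns the commanded pose from where the row before left it, along the tool's axes as they then stand; what a row does not reach is not made up. Full scale, the value 1, is 300 mm for a shift and 90 degrees for a turn. A row lasts 1/8 s, in which the tool goes at most 62.5 mm and 10.7 degrees, less where a joint would pass 70% of its speed; a pose out of reach is approached as far as the arm can. A call with a number of a shift or a turn outside -1 to 1 is refused whole. A call with a gripper value outside its range is refused whole. The fingers move at their own pace and stop on an object; "squeeze" is the grip in N (left out, the last holds). Time passes only in rows, so rows that do not move let the fingers close. It gives the time, the measured TCP pose, the force and the opening at its end, in the units of the state.
- monitor.observe(): the state, without advancing time (a new reading comes with each control period).
- cams.camera(name): name is "scene" or "side" or "wrist"; returns a dict with "color" (480x640x3 uint8, red, green, blue), "K" (3x3 intrinsics, pixels), "world_from_camera" (4x4, takes a point from camera to world coordinates). Camera axes: x right, y down, z forward; pixel columns grow to the right and rows downward; lengths in m; the calibration is good to about 2 mm. A picture is of the moment at which its call begins. There is no depth.
- ticket.close_job(): hands the job in, once; it reports no verdict.
Trained networks look in the newest picture that a camera, given by its name, has taken for a name from the list of things; names that differ only in an ending like _2 or _b are one class to them, and where a whole thing is asked for, a point or a joint stands for the part that bears it (a point fixed in the world has none). Each returns a list of dicts, best first, with "confidence" (0 to 1); they miss things now and then, are a little off and sometimes report something else, mostly with a low value. They report only what shows in the picture. A call takes as long as a camera call.
- cams.look_for(camera, label): "at" ([column, row] in pixels, amid what is visible of it).
The state is a dict: "t": time; "qpos": joint angles; "joint_vel": joint speeds; "tau": joint torques, N m; "tcp_pos": TCP position; "tool_rot": TCP orientation; "force": force on the tool from outside, world axes, zero at the start; "wrist_torque": the same for the moment, N m; "finger_gap": finger opening in m.
Only numpy, scipy, OpenCV 4.12 (cv2) and the standard library are available. Lean on these libraries where they do the work, as an engineer would, in place of code of your own. Each camera call takes 0.05 s, during which the arm holds its last target. There are 200 camera calls.

### The job

Ready the opened centrifuge for transport: by its black crank grip, turn the rotor slowly anticlockwise (seen from above) and feel the resistance climb over the hidden index lobe; stop and let go just past its top, where the push needed has dropped to about a quarter of its peak, so that the rotor stays there and does not run on down the far side. Then push the steel lock plunger on the front left corner of the deck fully home without forcing it, and leave the rotor parked and the cap, bottle and jar undisturbed.

Things in the scene. Friction and masses are not known exactly. Their poses are not given: they have to be found in the camera images.
- machine: The white centrifuge, lid removed, standing fixed on the table: 300 mm (x) by 330 mm (y), its deck 130 mm above the table, with a round bowl of 230 mm diameter in the middle, its floor 80 mm above the table. Origin under its centre; its x axis points from its front (the robot's side) to its back.
- rotor: Rotor in the bowl: steel hub, four arms, four black buckets (tops 138 mm above the table) and, across the hub, a flat steel crank bar 20 mm wide, its top 148 mm above the table. Origin on the vertical turning axis, 80 mm above the table; x axis along the bar to the grip. It must turn some 75 to 145 degrees anticlockwise; how far exactly cannot be seen: the lobe is hidden beneath.
- crank_grip (a point): Centre of the upright black round grip at the end of the crank bar: 22 mm diameter, 55 mm tall (148 to 203 mm above the table), 75 mm from the turning axis. It spins freely on its own upright pin, so the hand need not turn with it. To turn the rotor takes 3 to 9 N here at first, climbing to a peak of about 14 N some 40 degrees before the lobe's top.
- hub (a point): Point on the rotor's vertical turning axis, 176 mm above the table, level with the grip's middle. The lobe bears on a sprung roller: at its very top the push needed is down to 0.4 of the peak (5 to 6 N), 17 degrees past it to nothing. Up to there drag holds the rotor where it is left; beyond, the roller drives it on by itself.
- lock_top (a point): Centre of the top of the steel lock plunger, a mushroom head of 26 mm diameter standing 38 mm proud of the deck (168 mm above the table) on a black square base 40 mm wide, front left corner of the deck. It is pushed straight down.
- lock (a joint): Travel of the lock plunger, m: 0 up, 0.012 fully home. It moves against about 5 N of friction and stays where it is pushed.
- bucket_cap_mid (a point): Middle of a loose grey plastic cap (48 mm diameter, 22 mm high) lying on the deck's front right corner. Bystander.
- wash_mid (a point): Middle of a white plastic bottle, 60 mm diameter, 150 mm high, standing left of the machine. Bystander.
- jar_mid (a point): Middle of an amber jar, 54 mm diameter, 70 mm high, standing right of the machine. Bystander.

How it is judged:
By the outcome, as a careful person would: the job done as asked, in the order asked, and still so for the second after the job is handed in, with the robot touching nothing.
It also fails if it takes over 72 s, if anything falls off the work surface, if the arm or the gripper's body presses on something with over 40 N, if the wrist force passes 120 N, or if a joint passes its speed limit or range.

## Working session

There is one attempt and no reset: what is moved stays moved. The work goes in short steps, Python scripts to look and compute and a tool call to move; the robot and the scene stay as the last step left them, time stands still between calls to the robot, and variables do not carry over. Pictures are saved under pics/ and viewed, about 8 in all and at most 12, crops included, and the job is handed in when it is done.

Besides the shell and the picture viewer there is one more tool, called after ">>>" by a JSON object that holds its "method" and its "body". servo_tool: Moves the arm, as the interface text tells. Its arguments: {"type":"object","properties":{"rows":{"type":"array"},"squeeze":{"type":"number"}},"required":["rows"]}

```bash
mkdir -p pics; ls; cat > h.py <<'E'
import numpy as np, cv2
from station import monitor, cams, ticket
def snap(n,f=None):
    c=cams.camera(n)
    if f: cv2.imwrite('pics/'+f,c['color'][:,:,::-1])
    return c
def ray(c,p):
    T=c['world_from_camera'];d=T[:3,:3]@np.linalg.solve(c['K'],[p[0],p[1],1]);return T[:3,3],d
def atz(c,p,z):
    o,d=ray(c,p);return o+d*(z-o[2])/d[2]
def proj(c,P):
    T=c['world_from_camera'];q=c['K']@(T[:3,:3].T@(np.array(P)-T[:3,3]));return q[:2]/q[2]
E
python3 - <<'E'
from h import *
np.set_printoptions(precision=3,suppress=True)
Z=dict(crank_grip=.176,hub=.148,lock_top=.16,bucket_cap_mid=.141,wash_mid=.075,jar_mid=.035,rotor=.12,machine=.1)
for n in('scene','side'):
    c=snap(n,n+'0.png');print(n,c['world_from_camera'][:3,3])
    for k,z in Z.items():
        for r in cams.look_for(n,k)[:2]: print(k,r['confidence'],np.array(r['at']),atz(c,r['at'],z))
s=monitor.observe();print(s['tool_rot'],s['t'],s['force'],s['finger_gap'])
E
```

```text
pics
scene [ 1.33  -0.68   0.947]
hub 0.92 [326.4 257.4] [ 0.653 -0.109  0.148]
bucket_cap_mid 0.77 [262.2 233.8] [ 0.477 -0.166  0.141]
wash_mid 0.76 [462.1 201. ] [0.667 0.392 0.075]
jar_mid 0.68 [179.1 329.6] [ 0.521 -0.442  0.035]
rotor 0.91 [327.1 241.4] [ 0.586 -0.049  0.12 ]
machine 0.83 [329.  257.9] [ 0.618 -0.071  0.1  ]
side [0.086 0.633 0.959]
crank_grip 0.76 [307.2 240.2] [0.557 0.009 0.176]
crank_grip 0.43 [388.3 221.5] [ 0.458 -0.135  0.176]
hub 0.65 [308.8 258.8] [0.54  0.026 0.148]
lock_top 0.74 [334.6 287.9] [0.451 0.065 0.16 ]
bucket_cap_mid 0.75 [386.7 221.1] [ 0.478 -0.168  0.141]
wash_mid 0.88 [130.1 384.4] [0.65  0.402 0.075]
jar_mid 0.74 [424.7 185.2] [ 0.521 -0.449  0.035]
rotor 0.92 [310.1 240.9] [ 0.585 -0.038  0.12 ]
machine 0.78 [306.6 260.7] [ 0.568 -0.003  0.1  ]
[[ 0.97   0.244  0.   ]
 [ 0.244 -0.97  -0.   ]
 [ 0.     0.    -1.   ]] 0.9 [-0.548 -0.326  0.042] 0.085791163321002
```

View pics/side0.png

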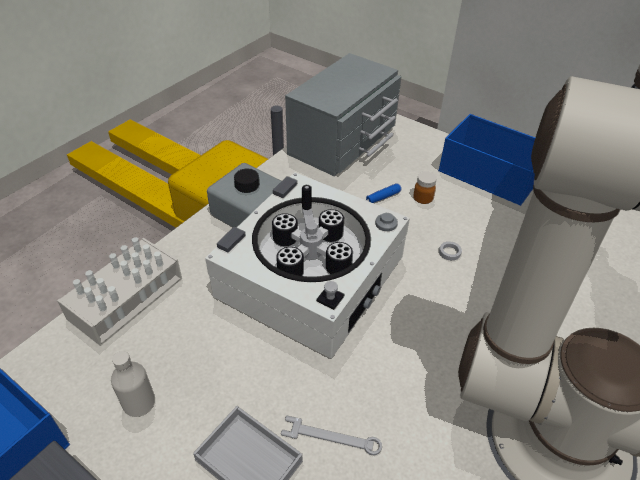

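View pics/scene0.png

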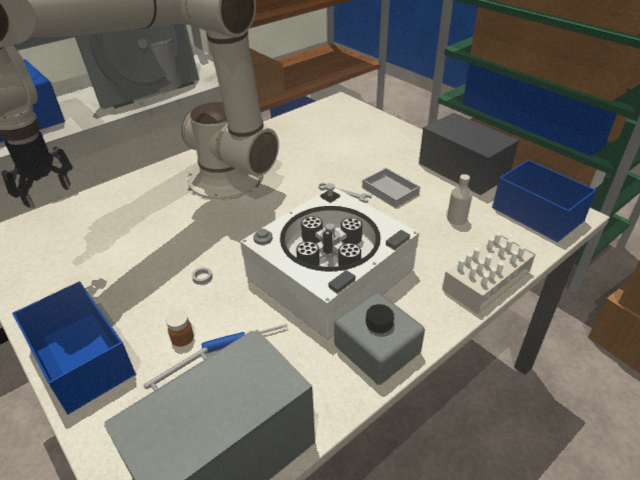

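The side view shows the grip upright at (307,197), the rotor bowl centred near (311,241), the lock plunger at (331,290) and the cap at (386,221). In the scene view the grip is at (327,241), with the lock at (329,191). The network's crank_grip hit was wrong, since it gave the rotor's centre.

```bash
python3 - <<'E'
from h import *
np.set_printoptions(precision=4,suppress=True)
a=snap('side');b=snap('scene')
def tri(p,q):
    (o1,d1),(o2,d2)=ray(a,p),ray(b,q);t=np.linalg.lstsq(np.c_[d1,-d2],o2-o1,rcond=None)[0]
    A,B=o1+t[0]*d1,o2+t[1]*d2;return (A+B)/2,np.linalg.norm(A-B)
print('grip mid',tri((307,197),(327.5,241)))
print('grip top',atz(a,(306.5,186),.203),atz(b,(327,229.5),.203))
print('lock',atz(a,(331,286),.168),atz(b,(329,186),.168))
# deck screw corners etc: bowl ring fit at z=.132 from dark pixels
for c,n,ctr in((a,'side',(311,241)),(b,'scene',(330,238))):
    g=c['color'].max(2); pts=[]
    for t in np.arange(0,2*np.pi,.03):
        prof=[]
        for r in range(75,20,-1):
            x,y=ctr[0]+r*np.cos(t),ctr[1]+r*np.sin(t)*.8
            prof.append((g[int(round(y)),int(round(x))],x,y))
        for v,x,y in prof:
            if v<60: pts.append(atz(c,(x,y),.132)[:2]);break
    P=np.array(pts)
    for _ in range(8):
        s=np.linalg.lstsq(np.c_[2*P,np.ones(len(P))],(P**2).sum(1),rcond=None)[0];R=np.sqrt(s[2]+s[0]**2+s[1]**2)
        e=abs(np.hypot(*(P-s[:2]).T)-R);P=P[e<max(.004,np.percentile(e,90))]
    print(n,s[:2],R,len(P))
E
```

```text
grip mid (array([ 0.6362, -0.0925,  0.1776]), np.float64(0.002828546384768284))
grip top [ 0.6398 -0.0977  0.203 ] [ 0.6286 -0.0851  0.203 ]
lock [0.4553 0.071  0.168 ] [0.4588 0.068  0.168 ]
side [ 0.5848 -0.0402] 0.12323458705716127 170
scene [ 0.5873 -0.0416] 0.11905351827718555 155
```

>>> {"method": "servo_tool", "body": {"rows": [{"angular": [0, 0, -0.1055], "translation": [0, 0, -0.04], "grip": -1}, {"angular": [0, 0, -0.1055], "translation": [0, 0, -0.04], "grip": -1}, {"angular": [0, 0, -0.1055], "translation": [0, 0, -0.04], "grip": -1}, {"angular": [0, 0, -0.1055], "translation": [0, 0, -0.04], "grip": -1}, {"angular": [0, 0, -0.1055], "translation": [0, 0, -0.04], "grip": -1}, {"angular": [0, 0, -0.1055], "translation": [0, 0, -0.04], "grip": -1}, {"angular": [0, 0, -0.1055], "translation": [0, 0, 0], "grip": -1}, {"angular": [0, 0, -0.1055], "translation": [0, 0, 0], "grip": -1}]}}

```text
t: 2.0
tcp_pos: [0.1344, -0.5334, 0.3035]
tool_rot: [[-0.007, 1.0, 0.0], [1.0, 0.007, -0.0], [-0.0, 0.0, -1.0]]
force: [0.6, -0.3, 0.5]
finger_gap: 0.0857
```

>>> {"method": "servo_tool", "body": {"rows": [{"angular": [0, 0, 0], "translation": [0.13, 0.15, 0], "grip": -1}, {"angular": [0, 0, 0], "translation": [0.13, 0.15, 0], "grip": -1}, {"angular": [0, 0, 0], "translation": [0.13, 0.15, 0], "grip": -1}, {"angular": [0, 0, 0], "translation": [0.13, 0.15, 0], "grip": -1}, {"angular": [0, 0, 0], "translation": [0.13, 0.15, 0], "grip": -1}, {"angular": [0, 0, 0], "translation": [0.13, 0.15, 0], "grip": -1}, {"angular": [0, 0, 0], "translation": [0.13, 0.15, 0], "grip": -1}, {"angular": [0, 0, 0], "translation": [0.13, 0.15, 0], "grip": -1}, {"angular": [0, 0, 0], "translation": [0.13, 0.15, 0], "grip": -1}, {"angular": [0, 0, 0], "translation": [0, 0, 0], "grip": -1}]}}

```text
t: 3.25
tcp_pos: [0.541, -0.1788, 0.3019]
tool_rot: [[-0.006, 1.0, -0.001], [1.0, 0.006, 0.001], [0.001, -0.001, -1.0]]
force: [0.3, 0.4, -0.3]
finger_gap: 0.0853
```

```bash
python3 - <<'E'
from h import *
np.set_printoptions(precision=4,suppress=True)
c=snap('wrist','w0.png');print(c['world_from_camera'],monitor.observe()['tcp_pos'])
for k,z in dict(crank_grip=.176,hub=.148,lock_top=.168,bucket_cap_mid=.141).items():
    for r in cams.look_for('wrist',k)[:2]: print(k,r['confidence'],np.array(r['at']),atz(c,r['at'],z))
print(proj(c,[.636,-.0925,.203]),proj(c,[.586,-.041,.148]))
E
```

```text
[[ 1.      0.0066  0.0005  0.5421]
 [ 0.0065 -0.9602 -0.2793 -0.1078]
 [-0.0014  0.2793 -0.9602  0.4433]
 [ 0.      0.      0.      1.    ]] [ 0.5398 -0.1802  0.3025]
crank_grip 0.66 [377.8  79.6] [ 0.5842 -0.0603  0.176 ]
hub 0.59 [375.6 112.5] [ 0.5881 -0.0802  0.148 ]
bucket_cap_mid 0.8 [255.  210.3] [ 0.4825 -0.1646  0.141 ]
[457.7148 124.2418] [375.572   59.8999]
```

View pics/w0.png

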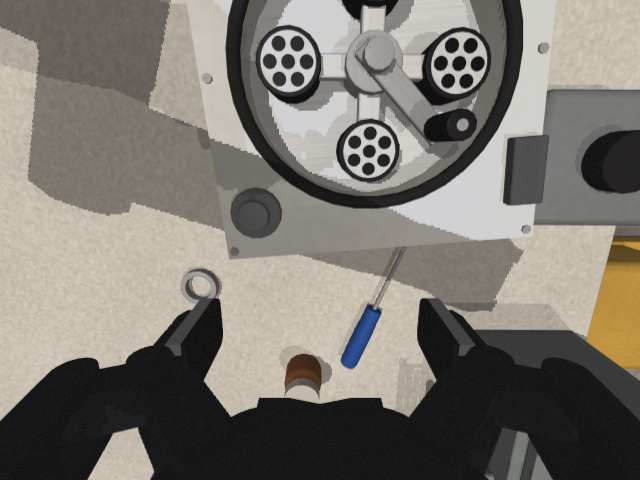

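The wrist view shows the grip top at (460,124), where (458,124) was predicted, and the hub bolt at (378,54). The measurement holds: grip (0.638,-0.0925), axis ≈(0.587,-0.039), radius 74 mm.

>>> {"method": "servo_tool", "body": {"rows": [{"angular": [0, 0, 0], "translation": [0.1, 0.11, 0], "grip": -1}, {"angular": [0, 0, 0], "translation": [0.1, 0.11, 0], "grip": -1}, {"angular": [0, 0, 0], "translation": [0.093, 0.107, 0], "grip": -1}, {"angular": [0, 0, 0], "translation": [0, 0, 0.1], "grip": -1}, {"angular": [0, 0, 0], "translation": [0, 0, 0.1], "grip": -1}, {"angular": [0, 0, 0], "translation": [0, 0, 0], "grip": -1}]}}

```text
t: 4.25
tcp_pos: [0.6353, -0.0945, 0.2414]
tool_rot: [[-0.0, 1.0, -0.004], [1.0, 0.0, 0.0], [0.0, -0.004, -1.0]]
force: [-0.3, 0.3, 0.5]
finger_gap: 0.0856
```

>>> {"method": "servo_tool", "body": {"rows": [{"angular": [0, 0, 0], "translation": [0.007, 0.008, 0.09], "grip": -1}, {"angular": [0, 0, 0], "translation": [0, 0, 0.09], "grip": -1}, {"angular": [0, 0, 0], "translation": [0, 0, 0.08], "grip": -1}, {"angular": [0, 0, 0], "translation": [0, 0, 0], "grip": -1}]}}

```text
t: 4.75
tcp_pos: [0.6384, -0.0922, 0.1655]
tool_rot: [[-0.001, 1.0, -0.001], [1.0, 0.001, 0.0], [0.0, -0.001, -1.0]]
force: [0.2, 1.1, 0.6]
finger_gap: 0.0855
```

>>> {"method": "servo_tool", "body": {"rows": [{"angular": [0, 0, 0], "translation": [0, 0, 0], "grip": 0.2}, {"angular": [0, 0, 0], "translation": [0, 0, 0], "grip": 0.4}, {"angular": [0, 0, 0], "translation": [0, 0, 0], "grip": 0.6}, {"angular": [0, 0, 0], "translation": [0, 0, 0], "grip": 1}, {"angular": [0, 0, 0], "translation": [0, 0, 0], "grip": 1}, {"angular": [0, 0, 0], "translation": [0, 0, 0], "grip": 1}], "squeeze": 40}}

```text
t: 5.5
tcp_pos: [0.6391, -0.0916, 0.1657]
tool_rot: [[-0.002, 1.0, 0.0], [1.0, 0.002, -0.0], [-0.0, 0.0, -1.0]]
force: [-2.3, -1.9, 5.1]
finger_gap: 0.021
```

>>> {"method": "servo_tool", "body": {"rows": [{"angular": [0, 0, 0], "translation": [0.0066, 0.0057, 0], "grip": 1}, {"angular": [0, 0, 0], "translation": [0.0066, 0.0057, 0], "grip": 1}, {"angular": [0, 0, 0], "translation": [0.0066, 0.0057, 0], "grip": 1}, {"angular": [0, 0, 0], "translation": [0.0066, 0.0057, 0], "grip": 1}, {"angular": [0, 0, 0], "translation": [0.0066, 0.0057, 0], "grip": 1}, {"angular": [0, 0, 0], "translation": [0.0075, 0.0045, 0], "grip": 1}, {"angular": [0, 0, 0], "translation": [0.0075, 0.0045, 0], "grip": 1}, {"angular": [0, 0, 0], "translation": [0.0075, 0.0045, 0], "grip": 1}, {"angular": [0, 0, 0], "translation": [0.0075, 0.0045, 0], "grip": 1}, {"angular": [0, 0, 0], "translation": [0.0075, 0.0045, 0], "grip": 1}]}}

```text
t: 6.75
tcp_pos: [0.6533, -0.0719, 0.1655]
tool_rot: [[-0.0, 1.0, -0.002], [1.0, 0.0, -0.003], [-0.003, -0.002, -1.0]]
force: [-7.4, -8.9, 6.0]
finger_gap: 0.0212
```

>>> {"method": "servo_tool", "body": {"rows": [{"angular": [0, 0, 0], "translation": [0.0081, 0.0031, 0], "grip": 1}, {"angular": [0, 0, 0], "translation": [0.0081, 0.0031, 0], "grip": 1}, {"angular": [0, 0, 0], "translation": [0.0081, 0.0031, 0], "grip": 1}, {"angular": [0, 0, 0], "translation": [0.0081, 0.0031, 0], "grip": 1}, {"angular": [0, 0, 0], "translation": [0.0081, 0.0031, 0], "grip": 1}]}}

```text
t: 7.38
tcp_pos: [0.658, -0.0604, 0.1655]
tool_rot: [[0.0, 1.0, -0.002], [1.0, -0.0, -0.004], [-0.004, -0.002, -1.0]]
force: [-7.0, -11.8, 5.8]
finger_gap: 0.0208
```

>>> {"method": "servo_tool", "body": {"rows": [{"angular": [0, 0, 0], "translation": [0.0086, 0.0017, 0], "grip": 1}, {"angular": [0, 0, 0], "translation": [0.0086, 0.0017, 0], "grip": 1}, {"angular": [0, 0, 0], "translation": [0.0086, 0.0017, 0], "grip": 1}, {"angular": [0, 0, 0], "translation": [0.0086, 0.0017, 0], "grip": 1}, {"angular": [0, 0, 0], "translation": [0.0086, 0.0017, 0], "grip": 1}]}}

```text
t: 8.0
tcp_pos: [0.6607, -0.0479, 0.1654]
tool_rot: [[0.0, 1.0, -0.002], [1.0, -0.0, -0.005], [-0.005, -0.002, -1.0]]
force: [-5.6, -13.5, 5.6]
finger_gap: 0.0208
```

>>> {"method": "servo_tool", "body": {"rows": [{"angular": [0, 0, 0], "translation": [0.0087, 0.0003, 0], "grip": 1}, {"angular": [0, 0, 0], "translation": [0.0087, 0.0003, 0], "grip": 1}, {"angular": [0, 0, 0], "translation": [0.0087, 0.0003, 0], "grip": 1}, {"angular": [0, 0, 0], "translation": [0.0087, 0.0003, 0], "grip": 1}, {"angular": [0, 0, 0], "translation": [0.0087, 0.0003, 0], "grip": 1}]}}

```text
t: 8.62
tcp_pos: [0.6614, -0.0351, 0.1653]
tool_rot: [[0.001, 1.0, -0.001], [1.0, -0.001, -0.005], [-0.005, -0.001, -1.0]]
force: [-3.5, -14.8, 4.2]
finger_gap: 0.0209
```

>>> {"method": "servo_tool", "body": {"rows": [{"angular": [0, 0, 0], "translation": [0.0086, -0.0012, 0], "grip": 1}, {"angular": [0, 0, 0], "translation": [0.0086, -0.0012, 0], "grip": 1}, {"angular": [0, 0, 0], "translation": [0.0086, -0.0012, 0], "grip": 1}, {"angular": [0, 0, 0], "translation": [0.0086, -0.0012, 0], "grip": 1}, {"angular": [0, 0, 0], "translation": [0.0086, -0.0012, 0], "grip": 1}]}}

```text
t: 9.25
tcp_pos: [0.66, -0.0222, 0.1652]
tool_rot: [[0.001, 1.0, -0.0], [1.0, -0.001, -0.005], [-0.005, -0.0, -1.0]]
force: [-2.1, -14.5, 1.5]
finger_gap: 0.0212
```

>>> {"method": "servo_tool", "body": {"rows": [{"angular": [0, 0, 0], "translation": [0.0083, -0.0027, 0], "grip": 1}, {"angular": [0, 0, 0], "translation": [0.0083, -0.0027, 0], "grip": 1}, {"angular": [0, 0, 0], "translation": [0.0083, -0.0027, 0], "grip": 1}, {"angular": [0, 0, 0], "translation": [0.0083, -0.0027, 0], "grip": 1}, {"angular": [0, 0, 0], "translation": [0.0083, -0.0027, 0], "grip": 1}]}}

```text
t: 9.88
tcp_pos: [0.6563, -0.0093, 0.1651]
tool_rot: [[0.0, 1.0, 0.0], [1.0, -0.0, -0.004], [-0.004, 0.0, -1.0]]
force: [-0.0, -12.7, 1.9]
finger_gap: 0.021
```

>>> {"method": "servo_tool", "body": {"rows": [{"angular": [0, 0, 0], "translation": [0.0077, -0.0041, 0], "grip": 1}, {"angular": [0, 0, 0], "translation": [0.0077, -0.0041, 0], "grip": 1}, {"angular": [0, 0, 0], "translation": [0.0077, -0.0041, 0], "grip": 1}, {"angular": [0, 0, 0], "translation": [0.0077, -0.0041, 0], "grip": 1}, {"angular": [0, 0, 0], "translation": [0.0077, -0.0041, 0], "grip": 1}]}}

```text
t: 10.5
tcp_pos: [0.6502, 0.003, 0.1651]
tool_rot: [[-0.0, 1.0, 0.001], [1.0, 0.0, -0.003], [-0.003, 0.001, -1.0]]
force: [0.5, -9.1, 1.0]
finger_gap: 0.021
```

>>> {"method": "servo_tool", "body": {"rows": [{"angular": [0, 0, 0], "translation": [0.0069, -0.0054, 0], "grip": 1}, {"angular": [0, 0, 0], "translation": [0.0069, -0.0054, 0], "grip": 1}, {"angular": [0, 0, 0], "translation": [0.0069, -0.0054, 0], "grip": 1}]}}

```text
t: 10.88
tcp_pos: [0.6454, 0.0097, 0.1651]
tool_rot: [[-0.001, 1.0, 0.001], [1.0, 0.001, -0.002], [-0.002, 0.001, -1.0]]
force: [0.6, -7.9, 1.6]
finger_gap: 0.0211
```

>>> {"method": "servo_tool", "body": {"rows": [{"angular": [0, 0, 0], "translation": [0.0064, -0.006, 0], "grip": 1}, {"angular": [0, 0, 0], "translation": [0.0064, -0.006, 0], "grip": 1}]}}

```text
t: 11.12
tcp_pos: [0.6418, 0.0139, 0.1652]
tool_rot: [[-0.001, 1.0, 0.001], [1.0, 0.001, -0.002], [-0.002, 0.001, -1.0]]
force: [0.6, -5.4, 1.9]
finger_gap: 0.0215
```

```bash
python3 - <<'E'
from h import *
for i in range(6):
    s=monitor.observe();f=s['force'];p=s['tcp_pos']
    d=np.array(p[:2])-[.587,-.039];a=np.arctan2(d[1],d[0]);t=np.array([-np.sin(a),np.cos(a)])
    print(np.round(s['t'],2),np.round(np.degrees(a),1),np.hypot(*d).round(4),-np.dot(t,f[:2]).round(2),np.round(f,1)); cams.camera('side')
E
```

```text
11.12 44.0 0.0762 4.3 [ 0.6 -5.4  1.9]
11.18 44.3 0.0762 3.41 [ 0.1 -4.7  2.2]
11.22 44.3 0.0762 4.04 [ 0.4 -5.2  1.1]
11.28 44.3 0.0762 3.77 [-0.1 -5.4  1.4]
11.32 44.3 0.0763 3.49 [ 0.2 -4.7  1.4]
11.38 44.3 0.0763 3.5 [ 0.  -4.8  1.4]
```

>>> {"method": "servo_tool", "body": {"rows": [{"angular": [0, 0, 0], "translation": [0.0058, -0.0065, 0], "grip": 1}]}}

```text
t: 11.55
tcp_pos: [0.6398, 0.0159, 0.1652]
tool_rot: [[-0.001, 1.0, 0.001], [1.0, 0.001, -0.001], [-0.001, 0.001, -1.0]]
force: [1.6, -4.3, 1.1]
finger_gap: 0.0211
```

>>> {"method": "servo_tool", "body": {"rows": [{"angular": [0, 0, 0], "translation": [0.0029, -0.0032, 0], "grip": 1}, {"angular": [0, 0, 0], "translation": [0.0015, -0.0016, 0], "grip": 1}]}}

```text
t: 11.8
tcp_pos: [0.638, 0.0178, 0.1652]
tool_rot: [[-0.002, 1.0, -0.0], [1.0, 0.002, -0.0], [-0.0, -0.0, -1.0]]
force: [0.6, -4.0, 1.6]
finger_gap: 0.0212
```

```bash
python3 - <<'E'
from h import *
for i in range(6):
    s=monitor.observe();f=s['force'];p=s['tcp_pos']
    d=np.array(p[:2])-[.587,-.039];a=np.arctan2(d[1],d[0]);t=np.array([-np.sin(a),np.cos(a)])
    print(np.round(s['t'],2),np.round(np.degrees(a),1),np.hypot(*d).round(4),-np.dot(t,f[:2]).round(2),np.round(f,1)); cams.camera('side')
E
```

```text
11.8 48.1 0.0763 3.15 [ 0.6 -4.   1.6]
11.85 48.1 0.0763 1.57 [ 0.1 -2.3  2.4]
11.9 48.1 0.0763 2.3 [ 0.1 -3.3  2.1]
11.95 48.1 0.0763 2.17 [ 0.3 -2.9  2.1]
12.0 48.1 0.0763 3.06 [ 0.1 -4.5  2.1]
12.05 48.1 0.0763 2.59 [-0.1 -4.   1.7]
```

>>> {"method": "servo_tool", "body": {"rows": [{"angular": [0, 0, 0], "translation": [0, 0, 0], "grip": 0.4}, {"angular": [0, 0, 0], "translation": [0, 0, 0], "grip": 0.2}, {"angular": [0, 0, 0], "translation": [0, 0, 0], "grip": -0.1}, {"angular": [0, 0, 0], "translation": [0, 0, 0], "grip": -0.3}, {"angular": [0, 0, 0], "translation": [0, 0, 0], "grip": -0.3}]}}

```text
t: 12.72
tcp_pos: [0.638, 0.0179, 0.1653]
tool_rot: [[-0.002, 1.0, 0.0], [1.0, 0.002, 0.0], [0.0, 0.0, -1.0]]
force: [0.6, -0.3, 0.2]
finger_gap: 0.0555
```

>>> {"method": "servo_tool", "body": {"rows": [{"angular": [0, 0, 0], "translation": [0, 0, -0.05], "grip": -0.3}, {"angular": [0, 0, 0], "translation": [0, 0, -0.08], "grip": -0.3}, {"angular": [0, 0, 0], "translation": [0, 0, -0.1], "grip": -0.3}, {"angular": [0, 0, 0], "translation": [0, 0, -0.1], "grip": -0.3}, {"angular": [0, 0, 0], "translation": [-0.1, -0.1, -0.05], "grip": 0.5}, {"angular": [0, 0, 0], "translation": [-0.1, -0.1, 0], "grip": 1}, {"angular": [0, 0, 0], "translation": [-0.1, -0.1, 0], "grip": 1}, {"angular": [0, 0, 0], "translation": [0, -0.1, 0], "grip": 1}, {"angular": [0, 0, 0], "translation": [0, 0, 0], "grip": 1}]}}

```text
t: 13.85
tcp_pos: [0.517, -0.0728, 0.2815]
tool_rot: [[-0.001, 1.0, 0.003], [1.0, 0.001, -0.0], [-0.0, 0.003, -1.0]]
force: [0.3, -0.7, -0.4]
finger_gap: -0.0001
```

```bash
python3 - <<'E'
from h import *
np.set_printoptions(precision=4,suppress=True)
c=snap('wrist','w1.png');print(monitor.observe()['tcp_pos'])
for r in cams.look_for('wrist','lock_top')[:2]: print(r['confidence'],np.array(r['at']),atz(c,r['at'],.168))
print(proj(c,[.637,.0175,.203]),proj(c,[.457,.0695,.168]))
E
```

```text
[ 0.518  -0.0726  0.2809]
0.78 [235.3  39. ] [0.4614 0.0681 0.168 ]
0.61 [269.2 316.7] [ 0.4757 -0.1416  0.168 ]
[510.4997 114.3237] [228.5841  36.6237]
```

View pics/w1.png

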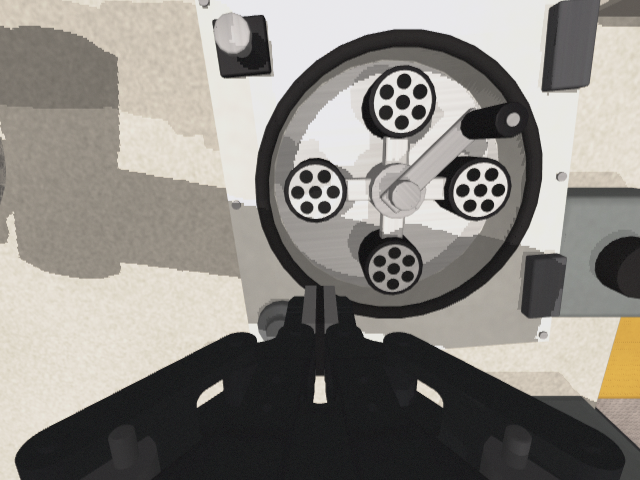

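The wrist view shows the grip top at (513,119), right where I left it (about 48°), so the rotor is holding. The lock head is at (233,34), which puts it at (0.459,0.070).

>>> {"method": "servo_tool", "body": {"rows": [{"angular": [0, 0, 0], "translation": [0.12, -0.05, 0], "grip": 1}, {"angular": [0, 0, 0], "translation": [0.12, -0.05, 0], "grip": 1}, {"angular": [0, 0, 0], "translation": [0.12, -0.05, 0], "grip": 1}, {"angular": [0, 0, 0], "translation": [0.115, -0.047, 0], "grip": 1}, {"angular": [0, 0, 0], "translation": [0, 0, 0.1], "grip": 1}, {"angular": [0, 0, 0], "translation": [0, 0, 0.1], "grip": 1}, {"angular": [0, 0, 0], "translation": [0, 0, 0.1], "grip": 1}, {"angular": [0, 0, 0], "translation": [0, 0, 0], "grip": 1}]}}

```text
t: 14.95
tcp_pos: [0.4584, 0.0703, 0.1876]
tool_rot: [[-0.003, 1.0, -0.004], [1.0, 0.003, -0.001], [-0.001, -0.004, -1.0]]
force: [-0.0, -0.1, 1.0]
finger_gap: 0.0002
```

>>> {"method": "servo_tool", "body": {"rows": [{"angular": [0, 0, 0], "translation": [0, 0, 0.025], "grip": 1}, {"angular": [0, 0, 0], "translation": [0, 0, 0.02], "grip": 1}, {"angular": [0, 0, 0], "translation": [0, 0, 0.01], "grip": 1}, {"angular": [0, 0, 0], "translation": [0, 0, 0.0035], "grip": 1}, {"angular": [0, 0, 0], "translation": [0, 0, 0.0035], "grip": 1}, {"angular": [0, 0, 0], "translation": [0, 0, 0.0035], "grip": 1}, {"angular": [0, 0, 0], "translation": [0, 0, 0.0035], "grip": 1}]}}

```text
t: 15.82
tcp_pos: [0.4588, 0.07, 0.1686]
tool_rot: [[-0.002, 1.0, 0.0], [1.0, 0.002, 0.0], [0.0, 0.0, -1.0]]
force: [-0.8, -0.5, 0.0]
finger_gap: 0.0001
```

>>> {"method": "servo_tool", "body": {"rows": [{"angular": [0, 0, 0], "translation": [0, 0, 0.0035], "grip": 1}, {"angular": [0, 0, 0], "translation": [0, 0, 0.0035], "grip": 1}, {"angular": [0, 0, 0], "translation": [0, 0, 0.0035], "grip": 1}, {"angular": [0, 0, 0], "translation": [0, 0, 0.0035], "grip": 1}]}}

```text
t: 16.32
tcp_pos: [0.4589, 0.07, 0.1645]
tool_rot: [[-0.002, 1.0, 0.0], [1.0, 0.002, 0.0], [0.0, 0.0, -1.0]]
force: [-0.9, 0.2, 4.4]
finger_gap: -0.0
```

>>> {"method": "servo_tool", "body": {"rows": [{"angular": [0, 0, 0], "translation": [0, 0, 0.004], "grip": 1}, {"angular": [0, 0, 0], "translation": [0, 0, 0.004], "grip": 1}, {"angular": [0, 0, 0], "translation": [0, 0, 0.004], "grip": 1}, {"angular": [0, 0, 0], "translation": [0, 0, 0.004], "grip": 1}, {"angular": [0, 0, 0], "translation": [0, 0, 0.004], "grip": 1}]}}

```text
t: 16.95
tcp_pos: [0.4589, 0.07, 0.1583]
tool_rot: [[-0.002, 1.0, 0.0], [1.0, 0.002, 0.0], [0.0, 0.0, -1.0]]
force: [-1.3, -0.4, 5.0]
finger_gap: -0.0002
```

>>> {"method": "servo_tool", "body": {"rows": [{"angular": [0, 0, 0], "translation": [0, 0, 0.003], "grip": 1}, {"angular": [0, 0, 0], "translation": [0, 0, 0.003], "grip": 1}]}}

```text
t: 17.2
tcp_pos: [0.4589, 0.07, 0.1566]
tool_rot: [[-0.002, 1.0, 0.0], [1.0, 0.002, -0.0], [-0.0, 0.0, -1.0]]
force: [-0.6, 0.4, 4.4]
finger_gap: -0.0
```

>>> {"method": "servo_tool", "body": {"rows": [{"angular": [0, 0, 0], "translation": [0, 0, 0.0025], "grip": 1}, {"angular": [0, 0, 0], "translation": [0, 0, 0], "grip": 1}]}}

```text
t: 17.45
tcp_pos: [0.4589, 0.07, 0.156]
tool_rot: [[-0.002, 1.0, 0.0], [1.0, 0.002, 0.0], [0.0, 0.0, -1.0]]
force: [-1.0, -0.7, 5.2]
finger_gap: 0.0
```

>>> {"method": "servo_tool", "body": {"rows": [{"angular": [0, 0, 0], "translation": [0, 0, 0.0025], "grip": 1}, {"angular": [0, 0, 0], "translation": [0, 0, 0], "grip": 1}]}}

```text
t: 17.7
tcp_pos: [0.4589, 0.07, 0.1559]
tool_rot: [[-0.002, 1.0, 0.001], [1.0, 0.002, 0.0], [0.0, 0.001, -1.0]]
force: [-2.1, -0.8, 11.1]
finger_gap: 0.0003
```

>>> {"method": "servo_tool", "body": {"rows": [{"angular": [0, 0, 0], "translation": [0, 0, 0.0015], "grip": 1}, {"angular": [0, 0, 0], "translation": [0, 0, 0], "grip": 1}]}}

```text
t: 17.95
tcp_pos: [0.459, 0.07, 0.1559]
tool_rot: [[-0.002, 1.0, 0.002], [1.0, 0.002, 0.0], [0.0, 0.002, -1.0]]
force: [-3.9, -1.7, 14.6]
finger_gap: 0.0001
```

>>> {"method": "servo_tool", "body": {"rows": [{"angular": [0, 0, 0], "translation": [0, 0, -0.02], "grip": 1}, {"angular": [0, 0, 0], "translation": [0, 0, -0.08], "grip": 1}, {"angular": [0, 0, 0], "translation": [0, 0, -0.1], "grip": 1}, {"angular": [0, 0, 0], "translation": [0, 0, -0.1], "grip": 1}, {"angular": [0, 0, 0], "translation": [-0.12, 0, -0.1], "grip": 1}, {"angular": [0, 0, 0], "translation": [-0.15, 0, 0], "grip": 1}, {"angular": [0, 0, 0], "translation": [-0.15, 0, 0], "grip": 1}, {"angular": [0, 0, 0], "translation": [-0.12, 0, 0], "grip": 1}, {"angular": [0, 0, 0], "translation": [0, 0, 0], "grip": 1}]}}

```text
t: 19.08
tcp_pos: [0.4589, -0.0938, 0.2739]
tool_rot: [[0.001, 1.0, -0.001], [1.0, -0.001, 0.0], [0.0, -0.001, -1.0]]
force: [-0.6, 0.6, 0.2]
finger_gap: -0.0004
```

```bash
python3 - <<'E'
from h import *
np.set_printoptions(precision=4,suppress=True)
a=snap('side');b=snap('wrist')
for k in('bucket_cap_mid','wash_mid','jar_mid'):
    cams; print(k,[np.array(r['at']) for r in cams.look_for('side',k)[:1]])
print(proj(b,[.637,.0175,.203]),proj(a,[.637,.0175,.203]),monitor.observe()['force'])
cv2.imwrite('pics/end.png',np.vstack([b['color'][:400],cv2.resize(a['color'][150:330,190:430],(640,200))])[:,:,::-1])
E
```

```text
bucket_cap_mid [array([388.3, 220.4])]
wash_mid [array([128.2, 386.1])]
jar_mid [array([424.3, 185.4])]
[623.8101  76.2244] [272.6265 215.9701] [-0.6317 -0.5828  0.9464]
```

View pics/end.png

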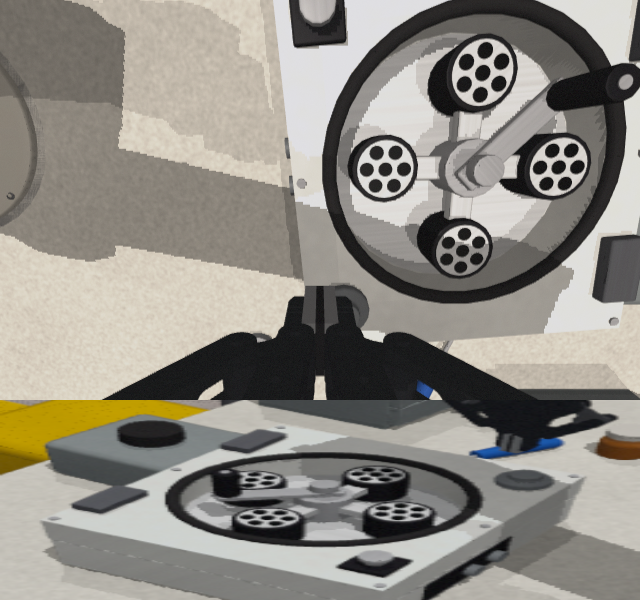

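The final view shows the grip top at (626,82), with the same small offset from prediction as right after release, so the rotor is parked. The plunger is down and the cap, bottle and jar have not moved.

```bash
python3 -c "
from station import ticket
print(ticket.close_job())"
```

```text
the job is handed in; nothing more can be done
None
```

I parked the rotor just past the index lobe, pushed the lock plunger home and handed the job in about 19 s into the 72 s allowed.

- **Rotor:** I turned it anticlockwise by the grip, about 94° in all, from -46° to 48°. The push peaked at about 14.6 N near 3° and had fallen to about 3.2 N (0.22 of the peak) when I stopped and let go. Single force readings scattered by up to about 1 N, so that ratio is approximate. Wrist pictures after release and after locking put the grip within about 2–3 mm of where I let go, with no drift between them.
- **Lock plunger:** It moved at 4–5 N and stopped at 0.156 m above the table, which is the full 12 mm of travel. Two small extra nudges raised the force to 11 N and then 14.6 N with no more movement, so it was on its stop.
- **Bystanders:** The networks put the cap, bottle and jar within about 2 pixels of their first positions in the side picture.
- **Arm:** It is clear of everything, with about 1 N on the wrist.

One check disagreed: the network's first hits for the crank grip were on the rotor's centre and the cap, so I located the grip from the pictures myself.

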